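Switch on the microscope station in order

TASK

Switch on the stereo microscope station by pressing three keys with the fingertips: first the red key of the power unit, then the yellow key of the lamp unit, then the blue key of the camera unit, each gently and all the way down, where it stays. Leave the green key of the slide warmer up. Do not pick up, tip or shove the units, and leave everything else on the bench where it stands.

Things in the scene. Friction and masses are not known exactly. Their poses are not given: they have to be found in the camera images.
- power_unit: power unit of the microscope station: white box, 80 x 110 x 45 high, with two small sockets on its top; red key 30 mm to the +y side of its centre (units' own axes). Loose on rubber feet, upright. Origin: centre of the underside, z up; sizes in mm.
- power_key_top (a point): centre of the top face of the red key of the power unit. The key is a round flat cap, 32 mm in diameter, standing 12 mm above the unit's top when up; it moves with the key. Axes as the unit's, z up.
- power_key (a joint): travel of the red key: 0 = up (off), 0.008 m = all the way down (4 mm of the cap still showing). No spring: pushing takes about 3 N, and it stays where it is left; at the bottom it meets a hard stop.
- lamp_unit: lamp unit of the microscope station: grey box, 84 x 100 x 62 high, with a black dimmer knob (20 mm across, 10 mm high) on its top; yellow key 20 mm to the +y side of its centre, the knob 30 mm to the -y side (units' own axes). Loose on rubber feet, upright. Origin: centre of the underside, z up; sizes in mm.
- lamp_key_top (a point): centre of the top face of the yellow key of the lamp unit. The key is a round flat cap, 32 mm in diameter, standing 12 mm above the unit's top when up; it moves with the key. Axes as the unit's, z up.
- lamp_key (a joint): travel of the yellow key: 0 = up (off), 0.008 m = all the way down (4 mm of the cap still showing). No spring: pushing takes about 3 N, and it stays where it is left; at the bottom it meets a hard stop.
- camera_unit: camera unit of the microscope station: bare aluminium box, 76 x 96 x 38 high, with a small dark window on its top; blue key 18 mm to the +y side of its centre (units' own axes). Loose on rubber feet, upright. Origin: centre of the underside, z up; sizes in mm.
- camera_key_top (a point): centre of the top face of the blue key of the camera unit. The key is a round flat cap, 32 mm in diameter, standing 12 mm above the unit's top when up; it moves with the key. Axes as the unit's, z up.
- camera_key (a joint): travel of the blue key: 0 = up (off), 0.008 m = all the way down (4 mm of the cap still showing). No spring: pushing takes about 3 N, and it stays where it is left; at the bottom it meets a hard stop.
- warmer_unit: warmer unit of the microscope station: light grey box, 84 x 104 x 50 high, with an aluminium plate on its top; green key 32 mm to the +y side of its centre (units' own axes). Loose on rubber feet, upright. Origin: centre of the underside, z up; sizes in mm.
- warmer_key_top (a point): centre of the top face of the green key of the warmer unit. The key is a round flat cap, 32 mm in diameter, standing 12 mm above the unit's top when up; it moves with the key. Axes as the unit's, z up.
- warmer_key (a joint): travel of the green key: 0 = up (off), 0.008 m = all the way down (4 mm of the cap still showing). No spring: pushing takes about 3 N, and it stays where it is left; at the bottom it meets a hard stop.
- jar: clear specimen jar with a red screw cap, 48 mm diameter, 55 high (mm). Loose bystander, to be left alone. Origin: centre of the underside. (Fixed equipment stands out of the work area, all beyond 0.35 m to the left or 0.45 m to the right of the robot, or beyond 0.74 m ahead; the tallest is the microscope, 345 mm, at the left near x 0.27, y 0.56 m.)
- dish: closed clear petri dish, 93 mm diameter, 17 high (mm). Loose bystander, to be left alone. Origin: centre of the underside.
- reagent: amber reagent bottle, 56 mm diameter, 110 high (mm). Loose bystander, to be left alone. Origin: centre of the underside.
- beaker: glass beaker, 66 mm diameter, 85 high (mm). Loose bystander, to be left alone. Origin: centre of the underside.
- forceps: steel forceps lying flat, 120 long along x, 18 wide, 8 high (mm). Loose bystander, to be left alone. Origin: centre of the underside.

How it is judged:
On the way, in this order (a step that is already met when the one before it is completed fails the run):
1. the red key is pressed down (value of joint power_key above 0.0055 m), for 0.1 s.
2. the yellow key is pressed down (value of joint lamp_key above 0.0055 m), for 0.1 s.
3. the blue key is pressed down (value of joint camera_key above 0.0055 m), for 0.1 s.
At the end, for the whole second after the job is handed in: Red, yellow and blue keys are down by more than 5.5 of their 8 mm, the green key by less than 3 mm; all units stand upright (within 0.1 rad), at rest, within 30 mm of where they began, and so do the other things within 30 mm (value of joint each of power_key, lamp_key, camera_key above 0.0055 m and value of joint warmer_key below 0.003 m and distance of each of power_unit, lamp_unit, camera_unit, warmer_unit, jar, dish, reagent, beaker, forceps from where it was at the start of the episode below 0.03 m and angle between each of power_unit, lamp_unit, camera_unit, warmer_unit's own z axis and vertical below 0.1 rad and linear speed of each of power_unit, lamp_unit, camera_unit, warmer_unit below 0.02 m/s); the robot touches nothing.
It fails at once if the green key is pressed (value of joint warmer_key above 0.003 m).
It fails at once if a key is pressed before its turn ((value of joint lamp_key above 0.003 m and value of joint power_key below 0.003 m) or (value of joint camera_key above 0.003 m and value of joint lamp_key below 0.003 m)).
It fails at once if a unit is lifted, tipped (over 0.15 rad) or shoved (over 30 mm) (height (world z) of any of power_unit, lamp_unit, camera_unit, warmer_unit above 0.008 m or angle between any of power_unit, lamp_unit, camera_unit, warmer_unit's own z axis and vertical above 0.15 rad or distance of any of power_unit, lamp_unit, camera_unit, warmer_unit from where it was at the start of the episode above 0.03 m).
It fails at once if a unit is pushed harder than 25 N (contact force between any of power_unit, lamp_unit, camera_unit, warmer_unit and the arm above 25 N or contact force between any of power_unit, lamp_unit, camera_unit, warmer_unit and the fingers above 25 N).
It fails at once if another thing on the bench is moved more than 30 mm or knocked over (distance of any of jar, dish, reagent, beaker, forceps from where it was at the start of the episode above 0.03 m or angle between any of jar, dish, reagent, beaker, forceps's own z axis and vertical above 0.4 rad).
It also fails if it takes over 48 s, if anything falls off the work surface, if the arm or the gripper's body presses on something with over 40 N, if the wrist force passes 120 N, or if a joint passes its speed limit or range.

ROBOT

A 6-joint arm with a two-finger parallel gripper is mounted at the origin on the work surface. World frame = base frame: x ahead of the robot, y to its left, z up, the work surface at z = 0. Lengths are in m, angles in rad, forces in N, time in s.
With the tool pointing down it reaches from about 0.325 to 0.775 m from the base axis. Payload 5.5 kg.
Tool frame: the origin (TCP) lies midway between the tips of the shut fingers; the grasp point (between the pads) lies 19 mm behind it (arm.grip_point_offset is the distance from the TCP to the grasp point, in m); z points along the fingers, y is the line along which they close (so a half turn about z gives the same grasp; the last joint's range is limited). The gripper opens to 88 mm and grips with 3 to 60 N. Pads are 20 mm wide; open, the fingers measure 115 mm over their backs; the gripper's body (75 mm by 178 mm) begins 61 mm behind the grasp point.
Start: joints at [-1.166, 0.091, 1.231, -0, 1.82, -0.057], TCP at [0.267, -0.537, 0.2] pointing down, gripper open.
Joint ranges: [-2.87, 2.87], [-0.86, 2.18], [0.17, 2.46], [-1.51, 4.65], [0.06, 2.69], [-2.65, 2.65]. Speed limits (rad/s): [2.57, 2.57, 3.01, 3.14, 3.14, 3.14].

INTERFACE

Orientations are given as a 3x3 rotation matrix whose columns are the frame's x, y, z axes.
In Python, from bench import arm gives the robot as it stands.
- The arm moves only by the tool step_arm, never from a script. Its argument "moves" is a list of rows, each a list of 7 numbers: the closure, from -1 (fully open) to 1 (shut), then the shift along the tool's x, y, z in mm, then the turn, a rotation vector about the tool's x, y, z in degrees. A call has 1 to 12 rows; each row shifts and turns the commanded pose from where the row before left it, along the tool's axes as they then stand; what a row does not reach is not made up. A row lasts 1/12 s, in which the tool goes at most 41.7 mm and 7.16 degrees, less where a joint would pass 70% of its speed; a pose out of reach is approached as far as the arm can. A call is refused whole if a number of a shift passes 41.7 or a number of a turn 7.16, either way. A call with a gripper value outside its range is refused whole. The fingers move at their own pace and stop on an object; "newtons" is the grip in N (left out, the last holds). Time passes only in rows, so rows that do not move let the fingers close. It gives the time, the measured TCP pose, the force, the opening and the grip force at its end, in the units of the state.
- arm.get_state(): the state, without advancing time (a new reading comes with each control period).
- arm.camera(name): name is "side" or "top"; returns the picture (420x560x3 uint8, red, green, blue); there is no depth.
- arm.camera_info(name): a dict with "camera_matrix" (3x3 intrinsics, pixels), "view" (4x4, takes a point from world to camera coordinates). Camera axes: x right, y down, z forward; pixel columns grow to the right and rows downward; lengths in m; the calibration is good to about 2 mm. A picture is of the moment at which its call begins. camera_info takes no time and is no camera call.
- arm.finish_job(): hands the job in; it is judged then, once.
Trained networks look in the newest picture that a camera, given by its name, has taken for a name from the list of things; names that differ only in an ending like _2 or _b are one class to them, and where a whole thing is asked for, a point or a joint stands for the part that bears it (a point fixed in the world has none). Each returns a list of dicts, best first, with "conf" (0 to 1); they miss things now and then, are a little off and sometimes report something else, mostly with a low value. They report only what shows in the picture. A call takes as long as a camera call.
- arm.spot_in(camera, label): "xyz" ([x, y, z] in m, in the coordinates of the camera as it stood for that picture, good to about 4 mm: the middle of the surface that is visible of it).
The state is a dict: "t": time; "qpos": joint angles; "qd": joint speeds; "joint_efforts": joint torques, N m; "tool_pos": TCP position; "eef_rot": TCP orientation; "wrist_force": force on the tool from outside, world axes, zero at the start; "moment": the same for the moment, N m; "opening": finger opening in m; "finger_force": force on a finger pad.
Only numpy, scipy, OpenCV 4.12 (cv2) and the standard library are available. Lean on these libraries where they do the work, as an engineer would, in place of code of your own. Each camera call takes 0.05 s, during which the arm holds its last target. There are 200 camera calls.

## Working session

There is one attempt and no reset: what is moved stays moved. The work goes in short steps, Python scripts to look and compute and a tool call to move; the robot and the scene stay as the last step left them, time stands still between calls to the robot, and variables do not carry over. Pictures are saved under pics/ and viewed, at most 10 in all, crops included, and the job is handed in when it is done.

Besides the shell and the picture viewer there is one more tool, called after ">>>" as name(argument=value, ...), one argument or row to a line, values as JSON. step_arm: Moves the arm, as the interface text tells. Its arguments: {"type":"object","properties":{"moves":{"type":"array","items":{"type":"array","items":{"type":"number"}}},"newtons":{"type":"number"}},"required":["moves"]}

```bash
mkdir -p pics
python3 - <<'E'
from bench import arm
import cv2,numpy as np
for c in ["top","side"]:
    im=arm.camera(c); cv2.imwrite(f"pics/{c}0.png",im[:,:,::-1])
    V=np.array(arm.camera_info(c)["view"]); Vi=np.linalg.inv(V)
    for l in ["power_key_top","lamp_key_top","camera_key_top","warmer_key_top","power_unit","lamp_unit","camera_unit","warmer_unit","jar","dish","reagent","beaker","forceps"]:
        print(c,l,[(np.round((Vi@np.r_[d["xyz"],1])[:3],3).tolist(),round(d["conf"],2)) for d in arm.spot_in(c,l)[:2]])
s=arm.get_state();print(s["t"],s["tool_pos"],s["eef_rot"],s["opening"],s["wrist_force"])
E
```

```text
top power_key_top [([0.748, 0.075, 0.033], 0.54), ([0.471, 0.028, 0.058], 0.48)]
top lamp_key_top [([0.63, 0.259, 0.07], 0.59)]
top camera_key_top [([0.616, -0.178, 0.048], 0.7), ([0.402, 0.283, 0.017], 0.23)]
top warmer_key_top []
top power_unit [([0.459, 0.001, 0.044], 0.74), ([0.652, -0.019, 0.053], 0.46)]
top lamp_unit [([0.634, 0.235, 0.062], 0.68), ([0.418, -0.265, 0.06], 0.56)]
top camera_unit [([0.614, -0.196, 0.036], 0.61)]
top warmer_unit [([0.422, -0.291, 0.052], 0.63)]
top jar [([0.649, -0.018, 0.056], 0.86)]
top dish [([0.399, 0.282, 0.017], 0.56)]
top reagent [([0.75, -0.048, 0.072], 0.55)]
top beaker [([0.744, 0.076, 0.034], 0.58)]
top forceps [([0.435, -0.148, 0.004], 0.65)]
side power_key_top [([0.47, 0.024, 0.056], 0.59)]
side lamp_key_top [([0.63, 0.258, 0.075], 0.65)]
side camera_key_top [([0.617, -0.183, 0.05], 0.56)]
side warmer_key_top [([0.419, -0.266, 0.063], 0.61)]
side power_unit [([0.459, -0.016, 0.042], 0.92)]
side lamp_unit [([0.629, 0.208, 0.06], 0.74)]
side camera_unit [([0.618, -0.207, 0.034], 0.86)]
side warmer_unit [([0.42, -0.303, 0.052], 0.69), ([0.65, -0.032, 0.048], 0.2)]
side jar [([0.652, -0.032, 0.047], 0.63)]
side dish [([0.406, 0.27, 0.012], 0.69)]
side reagent [([0.755, -0.065, 0.065], 0.94), ([0.626, 0.256, 0.075], 0.53)]
side beaker [([0.734, 0.057, 0.056], 0.85), ([0.469, 0.021, 0.056], 0.59)]
side forceps [([0.43, -0.153, 0.005], 0.65)]
1.4 [ 0.26732885 -0.53716135  0.20042035] [[ 8.95255569e-01  4.45552987e-01 -3.75041650e-05]
 [ 4.45552989e-01 -8.95255568e-01  4.00539823e-05]
 [-1.57296411e-05 -5.25686435e-05 -9.99999998e-01]] 0.08799388396044744 [0.20772517 0.42551035 0.28096943]
```

View pics/top0.png

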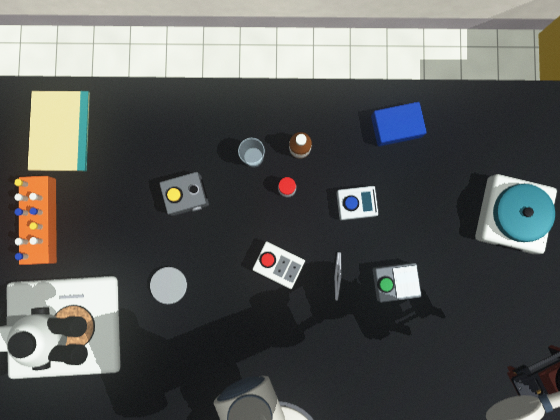

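View pics/side0.png

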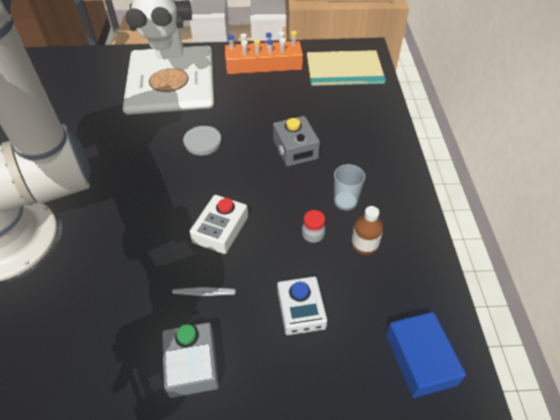

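The top view shows the red key at about (267,260), yellow at (174,195), blue at (351,203) and green at (386,284). The side view agrees: red (225,206), yellow (293,125), blue (300,291). I'll refine these with colour centroids.

```bash
cat > m.py <<'E'
import cv2,numpy as np
from bench import arm
H={"red":.057,"yellow":.074,"blue":.050}
def hsvmask(im,k):
    h=cv2.cvtColor(im,cv2.COLOR_RGB2HSV); a,s,v=cv2.split(h)
    r={"red":(a<8)|(a>172),"yellow":(a>20)&(a<35),"blue":(a>105)&(a<130)}[k]
    return (r&(s>150)&(v>90)).astype(np.uint8)
def find(c,im,k,near,z):
    n,l,st,ce=cv2.connectedComponentsWithStats(hsvmask(im,k))
    ok=[i for i in range(1,n) if st[i,4]>30]
    i=min(ok,key=lambda i:np.hypot(*(ce[i]-near)))
    I=arm.camera_info(c);V=np.array(I["view"]);K=np.array(I["camera_matrix"])
    d=V[:3,:3].T@np.linalg.solve(K,np.r_[ce[i],1]); o=-V[:3,:3].T@V[:3,3]
    return ce[i].round(1),st[i].tolist(),(o+d*(z-o[2])/d[2]).round(4)
E
python3 - <<'E'
from m import *
P={"top":{"red":(267,260),"yellow":(174,195),"blue":(351,203)},"side":{"red":(225,206),"yellow":(293,125),"blue":(300,291)}}
for c in P:
    im=arm.camera(c)
    for k in P[c]: print(c,k,*find(c,im,k,P[c][k],H[k]))
s=arm.get_state();R=np.array(s["eef_rot"]);p=s["tool_pos"]
print(p, R.T@(np.array([.470,.026,.2])-p)*1000)
E
```

```text
top red [267.2 259.4] [261, 253, 13, 14, 139] [0.4692 0.0275 0.057 ]
top yellow [173.4 194.3] [167, 188, 14, 14, 148] [0.626 0.259 0.074]
top blue [351.  202.6] [345, 196, 13, 14, 133] [ 0.6122 -0.1795  0.05  ]
side red [225.  205.3] [218, 198, 15, 15, 167] [0.472  0.0221 0.057 ]
side yellow [292.6 123.9] [287, 118, 13, 12, 124] [0.6274 0.2531 0.074 ]
side blue [299.5 290.2] [291, 283, 18, 16, 205] [ 0.6139 -0.1831  0.05  ]
[ 0.26735629 -0.53717603  0.20043648] [ 4.32366928e+02 -4.13872637e+02  4.23799000e-01]
```

>>> step_arm(
  moves=[
    [1, 27, -26, 0, 0, 0, 0],
    [1, 27, -26, 0, 0, 0, 0],
    [1, 27, -26, 0, 0, 0, 0],
    [1, 27, -26, 0, 0, 0, 0],
    [1, 27, -26, 0, 0, 0, 0],
    [1, 27, -26, 0, 0, 0, 0],
    [1, 27, -26, 0, 0, 0, 0],
    [1, 27, -26, 0, 0, 0, 0],
    [1, 27, -26, 0, 0, 0, 0],
    [1, 27, -26, 0, 0, 0, 0],
    [1, 27, -26, 0, 0, 0, 0],
    [1, 27, -26, 0, 0, 0, 0],
  ],
  newtons=10,
)

```text
t: 2.5
tool_pos: [0.4186, -0.1117, 0.2008]
eef_rot: [[0.895, 0.445, 0.001], [0.445, -0.895, -0.0], [0.001, 0.001, -1.0]]
wrist_force: [0.3, 0.1, 0.7]
opening: 0.0114
finger_force: 0.0
```

>>> step_arm(
  moves=[
    [1, 27, -26, 0, 0, 0, 0],
    [1, 27, -26, 0, 0, 0, 0],
    [1, 27, -26, 0, 0, 0, 0],
    [1, 27, -25, 0, 0, 0, 0],
    [1, 0, 0, 40, 0, 0, 0],
    [1, 0, 0, 40, 0, 0, 0],
    [1, 0, 0, 30, 0, 0, 0],
    [1, 0, 0, 0, 0, 0, 0],
    [1, 0, 0, 0, 0, 0, 0],
    [1, 0, 0, 0, 0, 0, 0],
  ],
)

```text
t: 3.33
tool_pos: [0.4702, 0.0267, 0.0928]
eef_rot: [[0.895, 0.445, 0.003], [0.445, -0.895, -0.0], [0.003, 0.001, -1.0]]
wrist_force: [-0.3, 0.1, 0.4]
opening: 0.0008
finger_force: 0.0
```

Run:
```python
from m import *
s=arm.get_state();R=np.array(s["eef_rot"]);p=s["tool_pos"]
print(s["t"],p,s["wrist_force"],s["opening"],R.T@(np.array([.470,.026,.057])-p)*1000)
a=[cv2.resize(arm.camera(c)[y:y+120,x:x+130],None,fx=3,fy=3) for c,x,y in (("top",205,200),("side",165,130))]
cv2.imwrite("pics/red1.png",np.hstack(a)[:,:,::-1])
```

```text
3.3333 [0.47017282 0.02668607 0.09284351] [-0.25922675  0.05402013  0.42869479] 0.000845150765789032 [-0.5544988   0.48971328 35.84285935]
```

View pics/red1.png

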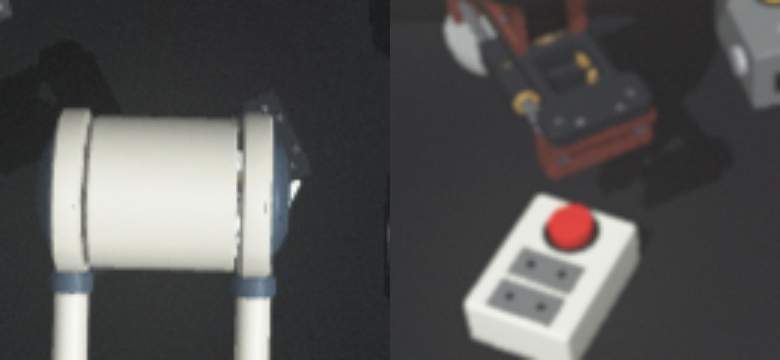

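The top view is blocked by the wrist. The side crop shows the shut fingers just above the red key, which is at crop pixel (572,227). I'll check the projected TCP against the visible tips.

Run:
```python
from m import *
s=arm.get_state();p=s["tool_pos"]
I=arm.camera_info("side");V=np.array(I["view"]);K=np.array(I["camera_matrix"])
print("cam",-V[:3,:3].T@V[:3,3])
im=cv2.resize(arm.camera("side")[110:230,165:295],None,fx=5,fy=5)
for q,c in ((p,(0,255,0)),(p+[0,0,.08],(0,255,255)),(np.array([.47,.026,.057]),(0,0,255))):
    u=K@(V@np.r_[q,1])[:3];u=u[:2]/u[2];print(u)
    cv2.circle(im,tuple(int(v) for v in (u-[165,110])*5),4,c,1)
cv2.imwrite("pics/red2.png",im[:,:,::-1])
```

```text
cam [ 0.56320012 -0.63160894  0.82604471]
[222.71876206 191.96137943]
[218.62710086 164.0417972 ]
[224.02582891 203.87063385]
```

View pics/red2.png

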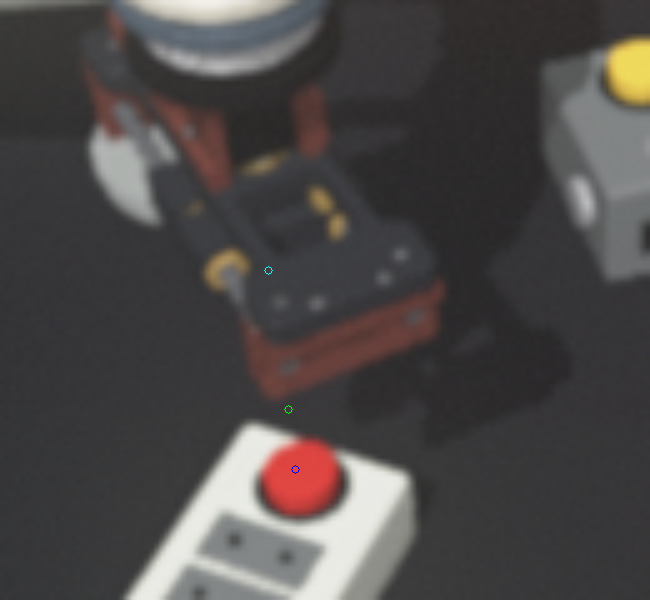

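The crop shows the gripper body's end plate at (350,350). It hides the fingers, and its position matches the kinematics. The red cap at (300,475) lies directly under the TCP, so I'll descend gently.

>>> step_arm(
  moves=[
    [1, 0, 0, 15, 0, 0, 0],
    [1, 0, 0, 10, 0, 0, 0],
    [1, 0, 0, 4, 0, 0, 0],
    [1, 0, 0, 0, 0, 0, 0],
    [1, 0, 0, 0, 0, 0, 0],
  ],
)

```text
t: 3.9
tool_pos: [0.4692, 0.0268, 0.0617]
eef_rot: [[0.895, 0.445, 0.0], [0.445, -0.895, -0.0], [-0.0, 0.0, -1.0]]
wrist_force: [0.7, -0.2, 0.4]
opening: 0.0005
finger_force: 0.0
```

>>> step_arm(
  moves=[
    [1, 0, 0, 2, 0, 0, 0],
    [1, 0, 0, 2, 0, 0, 0],
    [1, 0, 0, 2, 0, 0, 0],
    [1, 0, 0, 2, 0, 0, 0],
    [1, 0, 0, 2, 0, 0, 0],
    [1, 0, 0, 0, 0, 0, 0],
  ],
)

```text
t: 4.4
tool_pos: [0.4689, 0.0268, 0.0509]
eef_rot: [[0.895, 0.446, -0.001], [0.446, -0.895, 0.0], [-0.001, -0.0, -1.0]]
wrist_force: [0.3, -0.4, 0.0]
opening: 0.0003
finger_force: 0.0
```

>>> step_arm(
  moves=[
    [1, 0, 0, 1, 0, 0, 0],
    [1, 0, 0, 1, 0, 0, 0],
  ],
)

```text
t: 4.57
tool_pos: [0.4693, 0.0269, 0.0494]
eef_rot: [[0.895, 0.446, 0.0], [0.446, -0.895, 0.0], [0.0, 0.0, -1.0]]
wrist_force: [1.1, -0.2, -0.3]
opening: 0.0004
finger_force: 0.0
```

Run:
```python
from m import *
s=arm.get_state();print(s["t"],s["tool_pos"],s["wrist_force"])
im=cv2.resize(arm.camera("side")[150:270,165:295],None,fx=5,fy=5)
cv2.imwrite("pics/red3.png",im[:,:,::-1])
```

```text
4.5667 [0.46925703 0.02685631 0.0494477 ] [ 1.11256962 -0.2211989  -0.30189935]
```

View pics/red3.png

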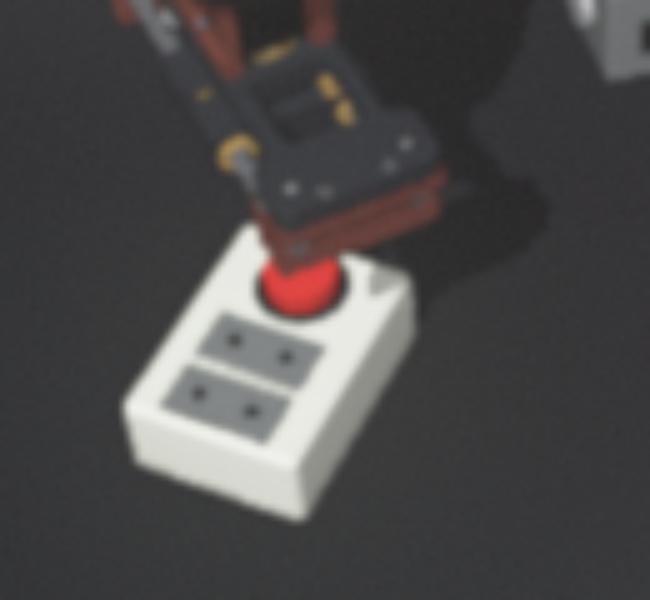

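The crop shows the gripper body over the red cap, whose lower edge is at about (300,318). The contact point is hidden and there is no force yet, so I'll continue in small steps.

>>> step_arm(
  moves=[
    [1, 0, 0, 1, 0, 0, 0],
    [1, 0, 0, 0.5, 0, 0, 0],
  ],
)

```text
t: 4.78
tool_pos: [0.4692, 0.0268, 0.0479]
eef_rot: [[0.895, 0.446, 0.0], [0.446, -0.895, -0.0], [0.0, 0.0, -1.0]]
wrist_force: [0.4, -0.8, 0.4]
opening: 0.0006
finger_force: 0.0
```

>>> step_arm(
  moves=[
    [1, 0, 0, 1, 0, 0, 0],
  ],
)

```text
t: 4.87
tool_pos: [0.4692, 0.0268, 0.047]
eef_rot: [[0.895, 0.446, 0.0], [0.446, -0.895, -0.0], [0.0, 0.0, -1.0]]
wrist_force: [-0.7, 0.2, -0.0]
opening: 0.0004
finger_force: 0.0
```

Run:
```python
from m import *
s=arm.get_state();p=s["tool_pos"];R=np.array(s["eef_rot"]);print(p)
I=arm.camera_info("side");V=np.array(I["view"]);K=np.array(I["camera_matrix"])
S=6;x0,y0=185,140
im=cv2.resize(arm.camera("side")[y0:y0+100,x0:x0+100],None,fx=S,fy=S,interpolation=cv2.INTER_CUBIC)
im=np.clip(im.astype(float)*1.8,0,255).astype(np.uint8)
def dot(o,c):
    u=K@(V@np.r_[p+R@np.array(o),1])[:3];u=u[:2]/u[2]
    cv2.circle(im,tuple(int(v) for v in (u-[x0,y0])*S),4,c,-1); print(o,u.round(1))
for a in (-.0375,.0375):
    for b in (-.089,.089): dot([a,b,-.08],(0,255,255))
for a in (-.01,.01):
    for b in (-.0135,.0135): dot([a,b,0],(0,255,0)); dot([a,b,-.08],(255,0,255))
cv2.imwrite("pics/red4.png",im[:,:,::-1])
```

```text
[0.46923688 0.02684478 0.04698744]
[-0.0375, -0.089, -0.08] [185.8 159.7]
[-0.0375, 0.089, -0.08] [221.7 218.6]
[0.0375, -0.089, -0.08] [219.  147.4]
[0.0375, 0.089, -0.08] [257.7 203.5]
[-0.01, -0.0135, 0] [217.2 204.2]
[-0.01, -0.0135, -0.08] [212.9 178.2]
[-0.01, 0.0135, 0] [222.5 212.8]
[-0.01, 0.0135, -0.08] [218.5 187. ]
[0.01, -0.0135, 0] [225.7 200.7]
[0.01, -0.0135, -0.08] [222.  174.6]
[0.01, 0.0135, 0] [231.2 209.2]
[0.01, 0.0135, -0.08] [227.7 183.3]
```

View pics/red4.png

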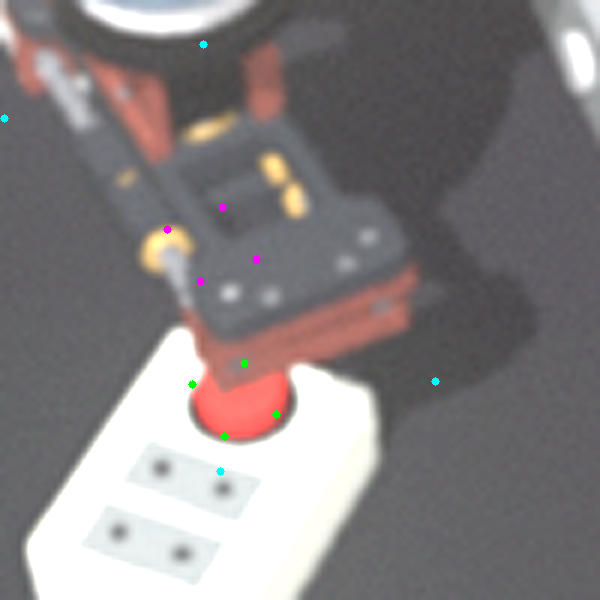

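The fingertips should show at the green dots, but the key is plainly visible there. So the true tips are higher or further back than the TCP suggests, which matches the missing force. I'll raise the tool and turn its narrow side to the camera to see the fingers.

>>> step_arm(
  moves=[
    [1, 0, 0, -20, 0, 0, 0],
    [1, 0, 0, -20, 0, 0, 0],
    [1, 0, 0, 0, 0, 0, -7],
    [1, 0, 0, 0, 0, 0, -7],
    [1, 0, 0, 0, 0, 0, -7],
    [1, 0, 0, 0, 0, 0, -7],
    [1, 0, 0, 0, 0, 0, -7],
    [1, 0, 0, 0, 0, 0, -7],
    [1, 0, 0, 0, 0, 0, -7],
    [1, 0, 0, 0, 0, 0, -7],
    [1, 0, 0, 0, 0, 0, -7],
    [1, 0, 0, 0, 0, 0, 0],
  ],
)

```text
t: 5.92
tool_pos: [0.4692, 0.0268, 0.0869]
eef_rot: [[0.005, 1.0, -0.0], [1.0, -0.005, -0.0], [-0.0, -0.0, -1.0]]
wrist_force: [-0.6, -0.0, -0.6]
opening: 0.0002
finger_force: 0.0
```

```bash
cat > v.py <<'E'
from m import *
def view(name,cam="side",S=5,x0=165,y0=110,w=130,h=120):
    s=arm.get_state();p=s["tool_pos"];R=np.array(s["eef_rot"]);print(s["t"],p,R.round(3).tolist(),s["wrist_force"].round(1),s["qpos"].round(2))
    I=arm.camera_info(cam);V=np.array(I["view"]);K=np.array(I["camera_matrix"])
    im=cv2.resize(arm.camera(cam)[y0:y0+h,x0:x0+w],None,fx=S,fy=S,interpolation=cv2.INTER_CUBIC)
    im=np.clip(im.astype(float)*1.8,0,255).astype(np.uint8)
    def dot(o,c):
        u=K@(V@np.r_[p+R@np.array(o),1])[:3];u=u[:2]/u[2]
        cv2.circle(im,tuple(int(v) for v in (u-[x0,y0])*S),3,c,-1)
    for a in (-.0375,.0375):
        for b in (-.089,.089): dot([a,b,-.08],(0,255,255))
    for a in (-.01,.01): 
        for b in (-.0135,.0135): dot([a,b,0],(0,255,0))
    cv2.imwrite(name,im[:,:,::-1])
E
python3 -c "
from v import *
view('pics/rot.png')"
```

```text
5.9167 [0.46916909 0.02683692 0.08690441] [[0.005, 1.0, -0.0], [1.0, -0.005, -0.0], [-0.0, -0.0, -1.0]] [-0.6 -0.  -0.6] [-0.02 -0.26  1.76 -0.    1.64 -0.01]
```

View pics/rot.png

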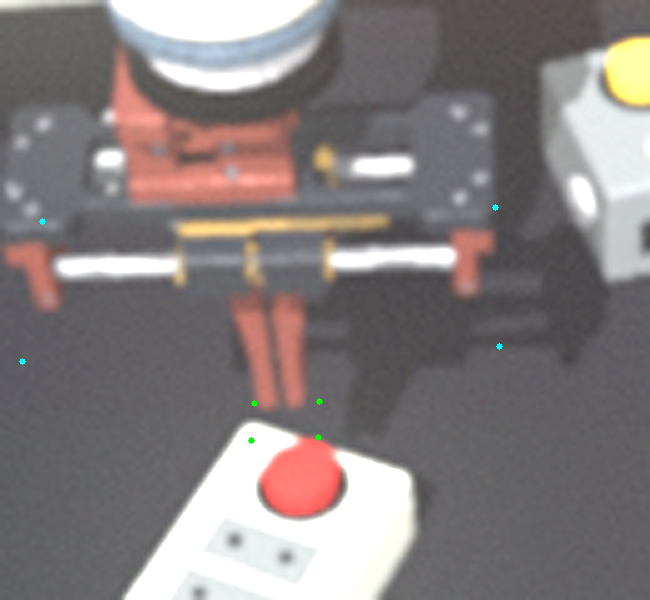

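The crop shows the shut fingers ending at about (280,405). The predicted tip pixels are 15–30 px lower, so the true tips are roughly 10–19 mm higher or further back. A gentle probe will settle it: contact near z 0.038 means higher, near 0.045 means further back.

>>> step_arm(
  moves=[
    [1, 0, 0, 20, 0, 0, 0],
    [1, 0, 0, 15, 0, 0, 0],
    [1, 0, 0, 4, 0, 0, 0],
    [1, 0, 0, 0, 0, 0, 0],
    [1, 0, 0, 0, 0, 0, 0],
  ],
)

```text
t: 6.38
tool_pos: [0.4693, 0.0269, 0.0483]
eef_rot: [[0.011, 1.0, 0.0], [1.0, -0.011, 0.0], [0.0, 0.0, -1.0]]
wrist_force: [0.3, 0.2, 0.5]
opening: 0.0003
finger_force: 0.0
```

```bash
python3 -c "
from v import *
view('pics/low.png')"
```

```text
6.3833 [0.46926318 0.02685318 0.04834093] [[0.011, 1.0, 0.0], [1.0, -0.011, 0.0], [0.0, 0.0, -1.0]] [0.3 0.2 0.5] [-0.02 -0.24  1.82  0.    1.57 -0.  ]
```

View pics/low.png

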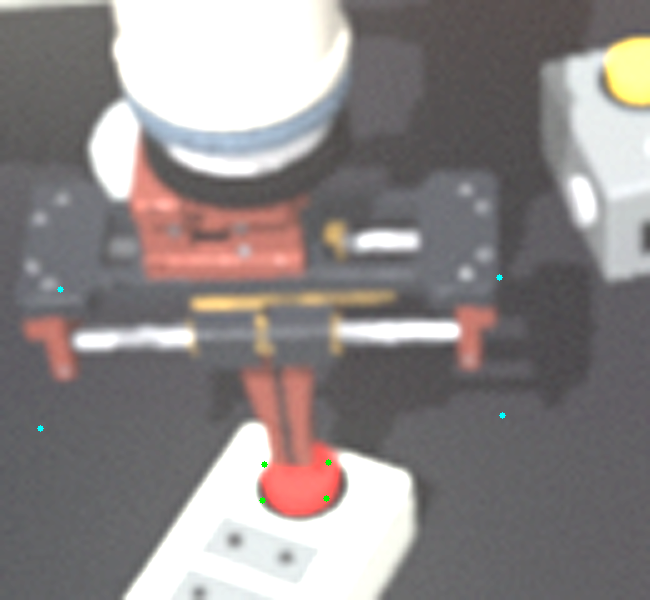

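The crop shows the fingertips at (292,465), overlapping the red cap centred near (300,475), with no force yet. I'll step down with force checks.

>>> step_arm(
  moves=[
    [1, 0, 0, 1, 0, 0, 0],
    [1, 0, 0, 1, 0, 0, 0],
  ],
)

```text
t: 6.6
tool_pos: [0.4699, 0.0268, 0.047]
eef_rot: [[0.01, 1.0, 0.002], [1.0, -0.01, -0.0], [0.0, 0.002, -1.0]]
wrist_force: [0.7, -0.7, -0.0]
opening: 0.0003
finger_force: 0.0
```

>>> step_arm(
  moves=[
    [1, 0, 0, 0.7, 0, 0, 0],
  ],
)

```text
t: 6.68
tool_pos: [0.4695, 0.0268, 0.0458]
eef_rot: [[0.01, 1.0, 0.001], [1.0, -0.01, -0.0], [-0.0, 0.001, -1.0]]
wrist_force: [-0.4, -0.5, 0.6]
opening: 0.0003
finger_force: 0.0
```

>>> step_arm(
  moves=[
    [1, 0, 0, 0.7, 0, 0, 0],
  ],
)

```text
t: 6.77
tool_pos: [0.4694, 0.0268, 0.0448]
eef_rot: [[0.01, 1.0, 0.001], [1.0, -0.01, 0.0], [0.0, 0.001, -1.0]]
wrist_force: [-0.3, -0.1, 0.4]
opening: 0.0005
finger_force: 0.0
```

>>> step_arm(
  moves=[
    [1, 0, 0, 0.7, 0, 0, 0],
  ],
)

```text
t: 6.85
tool_pos: [0.4693, 0.0269, 0.0439]
eef_rot: [[0.01, 1.0, 0.0], [1.0, -0.01, 0.0], [0.0, 0.0, -1.0]]
wrist_force: [0.2, -0.1, -0.4]
opening: 0.0009
finger_force: 0.0
```

>>> step_arm(
  moves=[
    [1, 0, 0, 0.7, 0, 0, 0],
  ],
)

```text
t: 6.93
tool_pos: [0.4692, 0.0269, 0.0431]
eef_rot: [[0.009, 1.0, 0.0], [1.0, -0.009, 0.0], [0.0, 0.0, -1.0]]
wrist_force: [-0.3, 0.4, 0.8]
opening: 0.0007
finger_force: 0.0
```

Z 0.045 passed without contact, so the tips really are higher than the reported TCP. I'll keep going.

>>> step_arm(
  moves=[
    [1, 0, 0, 1, 0, 0, 0],
    [1, 0, 0, 1, 0, 0, 0],
  ],
)

```text
t: 7.1
tool_pos: [0.4692, 0.0269, 0.041]
eef_rot: [[0.009, 1.0, -0.0], [1.0, -0.009, -0.0], [-0.0, -0.0, -1.0]]
wrist_force: [-0.7, 0.5, -0.4]
opening: 0.0004
finger_force: 0.0
```

>>> step_arm(
  moves=[
    [1, 0, 0, 1, 0, 0, 0],
    [1, 0, 0, 1, 0, 0, 0],
  ],
)

```text
t: 7.27
tool_pos: [0.4691, 0.0269, 0.039]
eef_rot: [[0.009, 1.0, -0.0], [1.0, -0.009, -0.0], [-0.0, -0.0, -1.0]]
wrist_force: [0.5, 0.1, 0.0]
opening: 0.0007
finger_force: 0.0
```

>>> step_arm(
  moves=[
    [1, 0, 0, 1, 0, 0, 0],
    [1, 0, 0, 1, 0, 0, 0],
  ],
)

```text
t: 7.43
tool_pos: [0.4692, 0.0269, 0.037]
eef_rot: [[0.009, 1.0, -0.0], [1.0, -0.009, 0.0], [0.0, -0.0, -1.0]]
wrist_force: [0.4, 0.4, 0.3]
opening: 0.0006
finger_force: 0.0
```

>>> step_arm(
  moves=[
    [1, 0, 0, 1, 0, 0, 0],
  ],
)

```text
t: 7.52
tool_pos: [0.4692, 0.0268, 0.036]
eef_rot: [[0.009, 1.0, -0.0], [1.0, -0.009, 0.0], [0.0, -0.0, -1.0]]
wrist_force: [-0.0, -1.1, 0.7]
opening: 0.0005
finger_force: 0.0
```

>>> step_arm(
  moves=[
    [1, 0, 0, 1, 0, 0, 0],
  ],
)

```text
t: 7.6
tool_pos: [0.4692, 0.0268, 0.0351]
eef_rot: [[0.009, 1.0, 0.0], [1.0, -0.009, -0.0], [-0.0, 0.0, -1.0]]
wrist_force: [-0.7, -0.3, 3.3]
opening: 0.0003
finger_force: 1.5
```

Contact came at z≈0.0355 with 3.3 N, so the tips sit about 21 mm above the reported TCP. The stop should be near 0.0275.

>>> step_arm(
  moves=[
    [1, 0, 0, 1, 0, 0, 0],
    [1, 0, 0, 1, 0, 0, 0],
  ],
)

```text
t: 7.77
tool_pos: [0.4692, 0.0268, 0.0335]
eef_rot: [[0.009, 1.0, 0.0], [1.0, -0.009, -0.0], [-0.0, 0.0, -1.0]]
wrist_force: [-2.5, -0.3, 2.1]
opening: 0.0004
finger_force: 1.5
```

>>> step_arm(
  moves=[
    [1, 0, 0, 1, 0, 0, 0],
    [1, 0, 0, 1, 0, 0, 0],
  ],
)

```text
t: 7.93
tool_pos: [0.4692, 0.0269, 0.0313]
eef_rot: [[0.009, 1.0, 0.0], [1.0, -0.009, 0.0], [0.0, 0.0, -1.0]]
wrist_force: [-1.6, -0.5, 3.6]
opening: 0.0004
finger_force: 1.5
```

>>> step_arm(
  moves=[
    [1, 0, 0, 1, 0, 0, 0],
    [1, 0, 0, 1, 0, 0, 0],
  ],
)

```text
t: 8.1
tool_pos: [0.4692, 0.0268, 0.0291]
eef_rot: [[0.009, 1.0, 0.0], [1.0, -0.009, 0.0], [0.0, 0.0, -1.0]]
wrist_force: [-0.6, 0.5, 2.2]
opening: 0.0007
finger_force: 1.5
```

>>> step_arm(
  moves=[
    [1, 0, 0, 0.6, 0, 0, 0],
  ],
)

```text
t: 8.18
tool_pos: [0.4692, 0.0268, 0.0284]
eef_rot: [[0.009, 1.0, 0.0], [1.0, -0.009, -0.0], [-0.0, 0.0, -1.0]]
wrist_force: [-1.1, -0.6, 2.6]
opening: 0.0004
finger_force: 1.5
```

>>> step_arm(
  moves=[
    [1, 0, 0, 0.5, 0, 0, 0],
  ],
)

```text
t: 8.27
tool_pos: [0.4692, 0.0268, 0.028]
eef_rot: [[0.009, 1.0, 0.0], [1.0, -0.009, 0.0], [0.0, 0.0, -1.0]]
wrist_force: [-1.0, -0.1, 2.5]
opening: 0.0005
finger_force: 1.4
```

>>> step_arm(
  moves=[
    [1, 0, 0, 0.4, 0, 0, 0],
  ],
)

```text
t: 8.35
tool_pos: [0.4692, 0.0268, 0.0276]
eef_rot: [[0.009, 1.0, 0.0], [1.0, -0.009, -0.0], [-0.0, 0.0, -1.0]]
wrist_force: [-0.9, -0.1, 3.0]
opening: 0.0003
finger_force: 1.4
```

>>> step_arm(
  moves=[
    [1, 0, 0, 0.3, 0, 0, 0],
  ],
)

```text
t: 8.43
tool_pos: [0.4692, 0.0269, 0.0273]
eef_rot: [[0.009, 1.0, 0.0], [1.0, -0.009, 0.0], [0.0, 0.0, -1.0]]
wrist_force: [0.1, -0.1, 2.2]
opening: 0.0002
finger_force: 1.4
```

>>> step_arm(
  moves=[
    [1, 0, 0, 0.3, 0, 0, 0],
  ],
)

```text
t: 8.52
tool_pos: [0.4692, 0.0268, 0.0271]
eef_rot: [[0.009, 1.0, 0.0], [1.0, -0.009, -0.0], [-0.0, 0.0, -1.0]]
wrist_force: [-2.2, -0.4, 4.8]
opening: 0.0004
finger_force: 2.6
```

The red key is at its stop: the force is rising and it has travelled about 8 mm. I'll lift and go to yellow, where contact is expected at reported z≈0.0527.

>>> step_arm(
  moves=[
    [1, 0, 0, -20, 0, 0, 0],
    [1, 0, 0, -30, 0, 0, 0],
    [1, 0, 0, -20, 0, 0, 0],
    [1, 29, 19.5, 0, 0, 0, 0],
    [1, 29, 19.5, 0, 0, 0, 0],
    [1, 29, 19.5, 0, 0, 0, 0],
    [1, 29, 19.5, 0, 0, 0, 0],
    [1, 29, 19.5, 0, 0, 0, 0],
    [1, 29, 19.5, 0, 0, 0, 0],
    [1, 29, 19.5, 0, 0, 0, 0],
    [1, 28, 19.5, 0, 0, 0, 0],
  ],
)

```text
t: 9.43
tool_pos: [0.628, 0.2581, 0.096]
eef_rot: [[0.009, 1.0, -0.001], [1.0, -0.009, -0.0], [-0.0, -0.001, -1.0]]
wrist_force: [0.4, 0.2, 0.7]
opening: 0.0006
finger_force: 0.0
```

>>> step_arm(
  moves=[
    [1, 0, 0, 0, 0, 0, 0],
    [1, 0, 0, 20, 0, 0, 0],
    [1, 0, 0, 10, 0, 0, 0],
    [1, 0, 0, 0, 0, 0, 0],
    [1, 0, 0, 0, 0, 0, 0],
    [1, 0, 0, 0, 0, 0, 0],
  ],
)

```text
t: 9.93
tool_pos: [0.6274, 0.2559, 0.0679]
eef_rot: [[0.01, 1.0, 0.001], [1.0, -0.01, 0.0], [0.0, 0.001, -1.0]]
wrist_force: [0.2, 0.0, 0.7]
opening: 0.0005
finger_force: 0.0
```

```bash
python3 -c "
from v import *
for c,n,h in (('top',(267,260),.049),('side',(225,206),.049)): print(c,*find(c,arm.camera(c),'red',n,h))
view('pics/yel.png',x0=235,y0=50)"
```

```text
top [267.3 259.3] [261, 253, 13, 14, 134] [0.4694 0.0274 0.049 ]
side [225.  206.5] [218, 201, 15, 12, 144] [0.4713 0.0255 0.049 ]
10.0333 [0.62780939 0.25609689 0.06870869] [[0.01, 1.0, 0.002], [1.0, -0.01, 0.001], [0.001, 0.002, -1.0]] [-0.9 -0.3 -0.3] [0.34 0.31 1.21 0.   1.61 0.35]
```

View pics/yel.png

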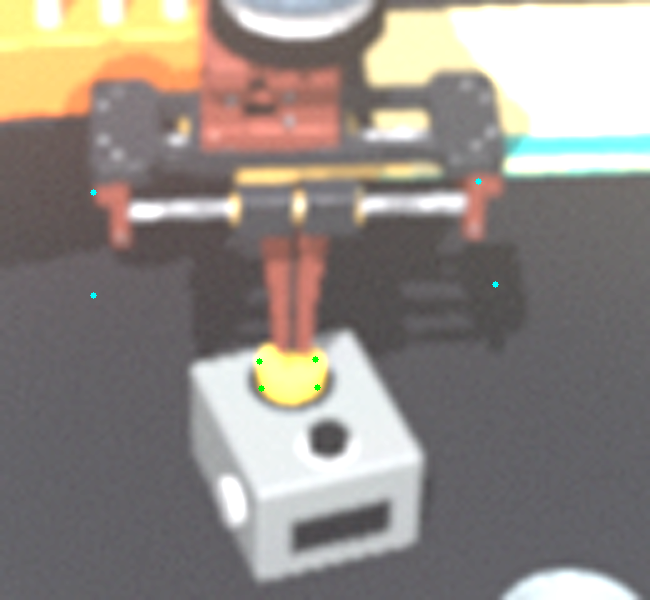

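The crop shows the fingertips at (292,350), right over the yellow cap at (290,375). The red cap's blob shrank and moved down, consistent with its being pressed. Now I'll press yellow.

>>> step_arm(
  moves=[
    [1, 0, 0, 6, 0, 0, 0],
    [1, 0, 0, 4, 0, 0, 0],
    [1, 0, 0, 1, 0, 0, 0],
    [1, 0, 0, 1, 0, 0, 0],
    [1, 0, 0, 0, 0, 0, 0],
  ],
)

```text
t: 10.5
tool_pos: [0.6271, 0.2563, 0.0545]
eef_rot: [[0.009, 1.0, -0.001], [1.0, -0.009, -0.0], [-0.0, -0.001, -1.0]]
wrist_force: [0.8, -0.6, 0.3]
opening: 0.0005
finger_force: 0.0
```

>>> step_arm(
  moves=[
    [1, 0, 0, 1, 0, 0, 0],
    [1, 0, 0, 1, 0, 0, 0],
  ],
)

```text
t: 10.67
tool_pos: [0.6275, 0.2564, 0.0532]
eef_rot: [[0.009, 1.0, 0.0], [1.0, -0.009, 0.0], [0.0, 0.0, -1.0]]
wrist_force: [0.0, -0.4, 0.1]
opening: 0.0007
finger_force: 0.0
```

>>> step_arm(
  moves=[
    [1, 0, 0, 1, 0, 0, 0],
    [1, 0, 0, 1, 0, 0, 0],
  ],
)

```text
t: 10.83
tool_pos: [0.6275, 0.2564, 0.0515]
eef_rot: [[0.009, 1.0, 0.001], [1.0, -0.009, 0.0], [0.0, 0.001, -1.0]]
wrist_force: [-1.5, 0.2, 3.4]
opening: 0.0005
finger_force: 1.5
```

>>> step_arm(
  moves=[
    [1, 0, 0, 1, 0, 0, 0],
    [1, 0, 0, 1, 0, 0, 0],
  ],
)

```text
t: 11.0
tool_pos: [0.6275, 0.2564, 0.0496]
eef_rot: [[0.009, 1.0, 0.001], [1.0, -0.009, 0.0], [0.0, 0.001, -1.0]]
wrist_force: [-1.2, -1.0, 3.1]
opening: 0.0004
finger_force: 1.5
```

>>> step_arm(
  moves=[
    [1, 0, 0, 1, 0, 0, 0],
    [1, 0, 0, 1, 0, 0, 0],
  ],
)

```text
t: 11.17
tool_pos: [0.6275, 0.2564, 0.0473]
eef_rot: [[0.009, 1.0, 0.0], [1.0, -0.009, 0.0], [0.0, 0.0, -1.0]]
wrist_force: [-0.7, 0.2, 3.4]
opening: 0.0005
finger_force: 1.5
```

>>> step_arm(
  moves=[
    [1, 0, 0, 1, 0, 0, 0],
  ],
)

```text
t: 11.25
tool_pos: [0.6275, 0.2564, 0.0461]
eef_rot: [[0.009, 1.0, 0.0], [1.0, -0.009, 0.0], [0.0, 0.0, -1.0]]
wrist_force: [-0.8, -0.0, 2.7]
opening: 0.0003
finger_force: 1.5
```

Contact came at about 0.0525, so the stop should be near 0.044.

>>> step_arm(
  moves=[
    [1, 0, 0, 0.7, 0, 0, 0],
    [1, 0, 0, 0.4, 0, 0, 0],
  ],
)

```text
t: 11.42
tool_pos: [0.6275, 0.2564, 0.0449]
eef_rot: [[0.009, 1.0, 0.0], [1.0, -0.009, 0.0], [0.0, 0.0, -1.0]]
wrist_force: [0.1, 0.9, 3.1]
opening: 0.0002
finger_force: 1.4
```

>>> step_arm(
  moves=[
    [1, 0, 0, 0.4, 0, 0, 0],
  ],
)

```text
t: 11.5
tool_pos: [0.6275, 0.2564, 0.0445]
eef_rot: [[0.009, 1.0, 0.0], [1.0, -0.009, 0.0], [0.0, 0.0, -1.0]]
wrist_force: [-1.1, 0.1, 2.9]
opening: 0.0005
finger_force: 1.4
```

>>> step_arm(
  moves=[
    [1, 0, 0, 0.3, 0, 0, 0],
  ],
)

```text
t: 11.58
tool_pos: [0.6274, 0.2564, 0.0442]
eef_rot: [[0.009, 1.0, 0.0], [1.0, -0.009, 0.0], [0.0, 0.0, -1.0]]
wrist_force: [-1.0, -0.5, 2.3]
opening: 0.0004
finger_force: 1.4
```

>>> step_arm(
  moves=[
    [1, 0, 0, 0.3, 0, 0, 0],
  ],
)

```text
t: 11.67
tool_pos: [0.6275, 0.2564, 0.0442]
eef_rot: [[0.009, 1.0, 0.0], [1.0, -0.009, 0.0], [0.0, 0.0, -1.0]]
wrist_force: [-1.5, -1.0, 4.7]
opening: 0.0002
finger_force: 2.4
```

Yellow is at its stop. Next is blue, with contact expected at z≈0.0285.

>>> step_arm(
  moves=[
    [1, 0, 0, -20, 0, 0, 0],
    [1, 0, 0, -30, 0, 0, 0],
    [1, 0, 0, -20, 0, 0, 0],
    [1, -31, -0.8, 0, 0, 0, 0],
    [1, -31, -0.8, 0, 0, 0, 0],
    [1, -31, -0.8, 0, 0, 0, 0],
    [1, -31, -0.8, 0, 0, 0, 0],
    [1, -31, -0.8, 0, 0, 0, 0],
    [1, -31, -0.8, 0, 0, 0, 0],
    [1, -31, -0.8, 0, 0, 0, 0],
  ],
)

```text
t: 12.5
tool_pos: [0.6191, 0.038, 0.1131]
eef_rot: [[0.009, 1.0, -0.001], [1.0, -0.009, -0.0], [-0.0, -0.001, -1.0]]
wrist_force: [0.4, -1.3, 0.3]
opening: 0.0003
finger_force: 0.0
```

>>> step_arm(
  moves=[
    [1, -31, -0.8, 0, 0, 0, 0],
    [1, -31, -0.8, 0, 0, 0, 0],
    [1, -31, -0.8, 0, 0, 0, 0],
    [1, -31, -0.8, 0, 0, 0, 0],
    [1, -31, -0.8, 0, 0, 0, 0],
    [1, -31, -0.8, 0, 0, 0, 0],
    [1, -31, -0.8, 0, 0, 0, 0],
    [1, 0, 0, 25, 0, 0, 0],
    [1, 0, 0, 25, 0, 0, 0],
    [1, 0, 0, 15, 0, 0, 0],
    [1, 0, 0, 0, 0, 0, 0],
    [1, 0, 0, 0, 0, 0, 0],
  ],
)

```text
t: 13.5
tool_pos: [0.6111, -0.1773, 0.0474]
eef_rot: [[0.01, 1.0, -0.003], [1.0, -0.01, 0.001], [0.001, -0.003, -1.0]]
wrist_force: [-0.1, -0.4, 0.4]
opening: 0.0002
finger_force: 0.0
```

```bash
python3 -c "
from v import *
for c,n,h in (('top',(173,194),.066),('side',(293,125),.066)): print(c,*find(c,arm.camera(c),'yellow',n,h))
view('pics/blue.png',x0=235,y0=200)"
```

```text
top [173.9 194.6] [168, 188, 13, 14, 138] [0.6261 0.2596 0.066 ]Traceback (most recent call last):
  File "<string>", line 3, in <module>
    for c,n,h in (('top',(173,194),.066),('side',(293,125),.066)): print(c,*find(c,arm.camera(c),'yellow',n,h))
                                                                            ~~~~^^^^^^^^^^^^^^^^^^^^^^^^^^^^^^
  File "m.py", line 11, in find
    i=min(ok,key=lambda i:np.hypot(*(ce[i]-near)))
ValueError: min() iterable argument is empty
```

Yellow is hidden from the side camera for now. The TCP is about 4 mm from the blue target, so I'll trim it and press.

>>> step_arm(
  moves=[
    [1, -4, 1, 0, 0, 0, 0],
    [1, 0, 0, 8, 0, 0, 0],
    [1, 0, 0, 6, 0, 0, 0],
    [1, 0, 0, 1, 0, 0, 0],
    [1, 0, 0, 0, 0, 0, 0],
    [1, 0, 0, 0, 0, 0, 0],
  ],
)

```text
t: 14.1
tool_pos: [0.6128, -0.1814, 0.0336]
eef_rot: [[0.009, 1.0, -0.001], [1.0, -0.009, 0.0], [0.0, -0.001, -1.0]]
wrist_force: [-0.8, -0.2, -0.7]
opening: 0.0003
finger_force: 0.0
```

>>> step_arm(
  moves=[
    [1, 0, 0, 1, 0, 0, 0],
    [1, 0, 0, 1, 0, 0, 0],
  ],
)

```text
t: 14.27
tool_pos: [0.6132, -0.1815, 0.0323]
eef_rot: [[0.009, 1.0, 0.001], [1.0, -0.009, -0.0], [-0.0, 0.001, -1.0]]
wrist_force: [-0.3, -0.2, -0.0]
opening: 0.0004
finger_force: 0.0
```

>>> step_arm(
  moves=[
    [1, 0, 0, 1, 0, 0, 0],
    [1, 0, 0, 1, 0, 0, 0],
  ],
)

```text
t: 14.43
tool_pos: [0.6131, -0.1815, 0.03]
eef_rot: [[0.009, 1.0, 0.0], [1.0, -0.009, -0.0], [-0.0, 0.0, -1.0]]
wrist_force: [-0.0, -0.0, -0.4]
opening: 0.0006
finger_force: 0.0
```

>>> step_arm(
  moves=[
    [1, 0, 0, 1, 0, 0, 0],
    [1, 0, 0, 1, 0, 0, 0],
  ],
)

```text
t: 14.6
tool_pos: [0.6131, -0.1815, 0.028]
eef_rot: [[0.009, 1.0, 0.0], [1.0, -0.009, -0.0], [-0.0, 0.0, -1.0]]
wrist_force: [-1.4, -0.3, 3.1]
opening: 0.0006
finger_force: 1.5
```

>>> step_arm(
  moves=[
    [1, 0, 0, 1, 0, 0, 0],
    [1, 0, 0, 1, 0, 0, 0],
  ],
)

```text
t: 14.77
tool_pos: [0.6131, -0.1815, 0.0264]
eef_rot: [[0.009, 1.0, 0.0], [1.0, -0.009, -0.0], [-0.0, 0.0, -1.0]]
wrist_force: [-1.4, 0.8, 3.5]
opening: 0.0006
finger_force: 1.5
```

Contact came at about 0.0284, as predicted; the stop should be near 0.0202.

>>> step_arm(
  moves=[
    [1, 0, 0, 1, 0, 0, 0],
    [1, 0, 0, 1, 0, 0, 0],
    [1, 0, 0, 1, 0, 0, 0],
  ],
)

```text
t: 15.02
tool_pos: [0.613, -0.1815, 0.023]
eef_rot: [[0.009, 1.0, 0.0], [1.0, -0.009, -0.0], [-0.0, 0.0, -1.0]]
wrist_force: [-1.5, 0.7, 3.0]
opening: 0.0009
finger_force: 1.5
```

>>> step_arm(
  moves=[
    [1, 0, 0, 1, 0, 0, 0],
    [1, 0, 0, 0.5, 0, 0, 0],
  ],
)

```text
t: 15.18
tool_pos: [0.613, -0.1815, 0.0213]
eef_rot: [[0.009, 1.0, 0.0], [1.0, -0.009, 0.0], [0.0, 0.0, -1.0]]
wrist_force: [-1.1, 0.6, 1.8]
opening: 0.0001
finger_force: 1.4
```

>>> step_arm(
  moves=[
    [1, 0, 0, 0.5, 0, 0, 0],
  ],
)

```text
t: 15.27
tool_pos: [0.613, -0.1815, 0.0209]
eef_rot: [[0.009, 1.0, 0.0], [1.0, -0.009, -0.0], [-0.0, 0.0, -1.0]]
wrist_force: [-1.6, 0.2, 2.9]
opening: 0.0006
finger_force: 1.4
```

>>> step_arm(
  moves=[
    [1, 0, 0, 0.4, 0, 0, 0],
  ],
)

```text
t: 15.35
tool_pos: [0.6131, -0.1815, 0.0205]
eef_rot: [[0.009, 1.0, 0.0], [1.0, -0.009, -0.0], [-0.0, 0.0, -1.0]]
wrist_force: [-1.6, 0.8, 2.6]
opening: 0.0005
finger_force: 1.4
```

>>> step_arm(
  moves=[
    [1, 0, 0, 0.3, 0, 0, 0],
  ],
)

```text
t: 15.43
tool_pos: [0.613, -0.1815, 0.0202]
eef_rot: [[0.009, 1.0, 0.0], [1.0, -0.009, -0.0], [-0.0, 0.0, -1.0]]
wrist_force: [-0.8, 0.3, 2.8]
opening: 0.0009
finger_force: 1.8
```

>>> step_arm(
  moves=[
    [1, 0, 0, 0.3, 0, 0, 0],
  ],
)

```text
t: 15.52
tool_pos: [0.6131, -0.1815, 0.0202]
eef_rot: [[0.009, 1.0, 0.0], [1.0, -0.009, -0.0], [-0.0, 0.0, -1.0]]
wrist_force: [-2.1, 0.4, 4.6]
opening: 0.0005
finger_force: 2.6
```

>>> step_arm(
  moves=[
    [1, 0, 0, -20, 0, 0, 0],
    [1, 0, 0, -35, 0, 0, 0],
    [1, 0, 0, -35, 0, 0, 0],
    [1, 0, 0, -35, 0, 0, 0],
    [1, 0, 0, -35, 0, 0, 0],
    [1, -20, -30, -20, 0, 0, 0],
    [1, -20, -30, 0, 0, 0, 0],
    [1, -20, -30, 0, 0, 0, 0],
    [1, -20, -30, 0, 0, 0, 0],
    [1, 0, 0, 0, 0, 0, 0],
    [1, 0, 0, 0, 0, 0, 0],
    [1, 0, 0, 0, 0, 0, 0],
  ],
)

```text
t: 16.52
tool_pos: [0.4926, -0.2603, 0.1996]
eef_rot: [[0.01, 1.0, 0.0], [1.0, -0.01, 0.0], [0.0, 0.0, -1.0]]
wrist_force: [-0.6, 0.8, -0.3]
opening: 0.0001
finger_force: 0.0
```

Run:
```python
from m import *
P={"top":{"red":(267,260),"yellow":(174,195),"blue":(351,203)},"side":{"red":(225,206),"yellow":(293,125),"blue":(300,291)}}
for c in P:
    im=arm.camera(c)
    for k in P[c]:
        try: print(c,k,*find(c,im,k,P[c][k],H[k]-.008))
        except ValueError: print(c,k,"hidden")
cv2.imwrite("pics/end.png",im[:,:,::-1])
s=arm.get_state();print(s["t"],s["tool_pos"],s["wrist_force"])
```

```text
top red [267.3 259.3] [261, 253, 13, 14, 135] [0.4692 0.0274 0.049 ]
top yellow [173.9 194.6] [168, 188, 13, 14, 138] [0.6261 0.2596 0.066 ]
top blue [350.6 202.9] [345, 197, 12, 13, 128] [ 0.6121 -0.1793  0.042 ]
side red [314.1 219.3] [304, 210, 21, 20, 334] [ 0.6555 -0.0179  0.049 ]
side yellow [292.9 125.6] [286, 122, 14, 9, 97] [0.6283 0.2564 0.066 ]
side blue [299.5 291. ] [291, 284, 17, 15, 198] [ 0.6143 -0.1802  0.042 ]
16.6167 [ 0.4930618  -0.2597469   0.19943959] [-0.04115174  0.19337952 -0.23215209]
```

View pics/end.png

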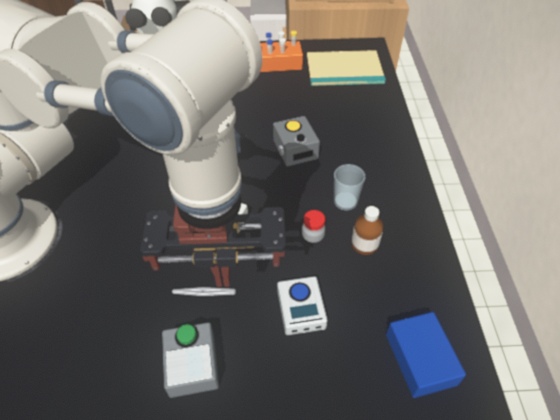

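The final view shows yellow (293,126) and blue (300,291) pressed flat. Green (186,334) is still up, the visible units and bystanders are in place, and the arm is clear of everything. Red is hidden here, but the earlier side picture agreed with its being down. Handing in.

```bash
python3 -c "
from bench import arm
print(arm.finish_job())"
```

```text
the job is handed in; nothing more can be done
None
```

The red, yellow and blue keys were pressed in order down to their stops, green was left up and the job is handed in; the hand-in returned no verdict.

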